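# Air-blast a pen before printing

## Robot

A 6-joint arm with a two-finger parallel gripper is mounted at the origin on the work surface. World frame = base frame: x ahead of the robot, y to its left, z up, the work surface at z = 0. Lengths are in m, angles in rad, forces in N, time in s.
With the tool pointing down it reaches from about 0.325 to 0.775 m from the base axis. Payload 9.3 kg.
Tool frame: the origin (TCP) lies midway between the tips of the shut fingers; the grasp point (between the pads) lies 19 mm behind it; z points along the fingers, y is the line along which they close (so a half turn about z gives the same grasp; the last joint's range is limited). The gripper opens to 85 mm and grips with 20 to 120 N. Pads are 22 mm wide; open, the fingers measure 114 mm over their backs; the gripper's body (76 mm by 85 mm) begins 54 mm behind the grasp point. The pads swing forward as they close: fully open they stand 13 mm farther back than shut.
Start: joints at [1.07, 0.259, 0.021, 1.334, 0, 1.418], TCP at [0.187, 0.517, 0.231] pointing down, gripper open.
Joint ranges: [-3.04, 3.04], [-0.91, 1.82], [-1.04, 1.36], [-1.92, 1.95], [-1.52, 1.45], [-3.14, 3.14]. Speed limits (rad/s): [2.22, 2.22, 2.79, 3.14, 3.14, 3.14].

## Interface

Orientations are given as a unit quaternion [x, y, z, w].
In Python, from bench import arm, camera, camera_params, ticket gives the robot as it stands.
- The arm moves only by the tool jog_arm, never from a script. Its argument "motion" is one flat list of numbers, 4 for each row, row after row: the shift along the tool's x, y, z in units of 0.15 m (1.0 is 0.15 m), then the turn about the tool's z in units of 30 degrees (1.0 is 30 degrees). A call has 1 to 12 rows; each row is the pose to reach, as a shift and turn from the pose commanded when the call began, along the tool's axes at that moment; what a row does not reach only later rows make up. A row lasts 1/8 s, in which the tool goes at most 62.5 mm and 10.7 degrees, less where a joint would pass 70% of its speed; a pose out of reach is approached as far as the arm can. A call with a number of a shift or a turn outside -1 to 1 is refused whole. A call with a gripper value outside its range is refused whole. "gripper" is the opening, from 0 (shut) to 1 (fully open), set as the call begins (left out, the last holds). The fingers move at their own pace and stop on an object; "newtons" is the grip in N (left out, the last holds). Time passes only in rows, so rows that repeat a pose let the fingers close. It gives the time, the measured TCP pose, the force, the opening and the grip force at its end, in the units of the state.
- arm.read_state(): the state, without advancing time (a new reading comes with each control period).
- camera(name): name is "scene" or "side" or "wrist"; returns the picture (400x640x3 uint8, red, green, blue); there is no depth.
- camera_params(name): a dict with "fov_y" (degrees; the focal length in pixels is half the picture's height over the tangent of half this angle, whatever the lens; pixels are square), "cx", "cy" (the principal point, pixels), "R" (3x3) and "t" (3): a world point X has camera coordinates R X + t. Camera axes: x right, y down, z forward; pixel columns grow to the right and rows downward; lengths in m; the calibration is good to about 2 mm. A picture is of the moment at which its call begins: read the wrist's pose just before it. camera_params takes no time and is no camera call; for the wrist camera it gives the pose at the moment of the call.
- ticket.sign_off(): hands the job in; it is judged then, once.
The state is a dict: "time_s": time; "joint_positions": joint angles; "qvel": joint speeds; "joint_efforts": joint torques, N m; "tool_pos": TCP position; "eef_rot": TCP orientation; "ft_force": force on the tool from outside, world axes, zero at the start; "ft_torque": the same for the moment, N m; "width": finger opening in m; "gripper_force": force on a finger pad.
Only numpy, scipy, OpenCV 4.12 (cv2) and the standard library are available. Lean on these libraries where they do the work, as an engineer would, in place of code of your own. Each camera call takes 0.05 s, during which the arm holds its last target. There are 200 camera calls.

## Task

Blow the dust off the pen lying in the wooden jig: press the orange-tipped clamp lever fully down over the pen, then tip the black rocker switch over to its on side (push down the half with the white dot), then press the blue air button all the way in and finish while still holding it down with the fingertips. Only push, in that order: do not press the red stop button, pick nothing up, and leave the pen in its jig and the bottles, tapes, ink jar and screwdriver where they are.

Things in the scene. Friction and masses are not known exactly. Their poses are not given: they have to be found in the camera images.
- jig: Wooden jig, fixed to the bench, 150 (x) x 130 (y) x 18 mm, carrying the pen in two aluminium cradles and the clamp lever. Origin: centre of its underside, on the bench. Its own x points from the lever's grip end to the lever's hinge; the hinge lies along its y at x = +55, z = +50 mm. z up.
- clamp (a joint): Angle of the clamp lever, rad: 0 = fully raised, 0.55 = fully down (level, at its stop). It stays where it is left; friction, about 2.5 N at the grip end pushes it down.
- clamp_pad (a point): Centre of the top of the orange grip pad (40 x 44 x 12 mm) at the free end of the steel lever, 110 mm from its hinge; moves with the lever. Fully down it lies at x = -55, y = 0, z = +57 mm in the jig's frame, its top level; fully raised about 58 mm higher and 20 mm nearer the hinge.
- pen: Loose blue pen, 11 mm thick, 135 mm long, lying along the jig's y in its cradles under the lever, its top 41 mm above the bench, about 5 mm below the lever when that is down. Origin: underside, mid-length. To be left lying there.
- switch_box: Grey box, fixed to the bench, 90 x 90 x 60 mm, with the black rocker switch on top. Origin: centre of its underside. z up. The on half of the rocker (white dot) lies on its +y side, the off half on its -y side.
- rocker (a joint): Rocker angle, rad: 0 = off, 0.4 = on (at its stop). Stays where it is left. Two flat halves, each 28 (y) x 30 (x) mm, meet at the pivot at z = 67 mm above the bench in a shallow V: the lowered half lies level with its top 70 mm above the bench, the other slopes up at 0.4 rad to about 81 mm at its outer end. About 3 to 5 N on the raised half tips it.
- rocker_on (a point): Middle of the top of the on half (by the white dot), 16 mm from the pivot; moves with the rocker. When on, it lies at x = 0, y = +16, z = +70 mm in the frame of switch_box.
- air_box: Grey box, fixed to the bench, 90 x 90 x 60 mm, with the blue air button on top in the middle. Origin: centre of its underside.
- air_button (a joint): Travel of the blue button, m: 0 = released, 0.006 = all the way in. Sprung: it comes back when let go; 1.5 N starts it, 5 N takes it all the way in, then a hard stop.
- air_button_top (a point): Centre of the top of the blue button (40 mm across), 82 mm above the bench when released and 76 mm all the way in; moves with it. The black collar around it is 56 mm across, its top 72 mm above the bench.
- stop_box: Grey box like air_box, with a red stop button on top, not to be pressed. Origin: centre of its underside.
- stop_button (a joint): Travel of the red button, m: 0 = released, 0.006 = all the way in.
- bottle_red: Loose white squeeze bottle with red spout, 60 mm across, 165 mm high. Bystander. Origin: centre of its underside.
- bottle_white: Loose white squeeze bottle with grey spout, 60 mm across, 165 mm high. Bystander. Origin: centre of its underside.
- tape_brown: Loose roll of brown tape lying flat, 96 mm across, 48 mm high. Bystander. Origin: centre of its underside.
- tape_green: Loose roll of green tape lying flat, 96 mm across, 48 mm high. Bystander. Origin: centre of its underside.
- ink_jar: Loose jar, 52 mm across, 60 mm high. Bystander. Origin: centre of its underside.
- screwdriver: Loose yellow-handled screwdriver lying on the bench, 180 mm long. Bystander. Origin: its underside.
Not all that is in view belongs to the job. What is shaped like the air_box but purple or turquoise is not meant.

How it is judged:
On the way, in this order (a step that is already met when the one before it is completed fails the run):
1. the clamp lever is down over the pen (value of joint clamp above 0.5 rad), for 0.2 s.
2. the rocker is tipped to on (value of joint rocker above 0.32 rad), for 0.2 s.
3. the blue air button is pressed in by the fingers (value of joint air_button above 0.0042 m and contact force between the fingers and air_button above 1 N), for 0.2 s.
At the end, for the whole second after the job is handed in: The lever is down (joint over 0.5 of 0.55 rad), the rocker on (over 0.32 of 0.4 rad), and the fingers hold the blue button in (over 4.2 of 6 mm, with more than 1 N); the red button is out (under 2 mm) and the pen still lies in its cradles, within 20 mm of its start (all of step 3 and value of joint clamp above 0.5 rad and value of joint rocker above 0.32 rad and value of joint stop_button below 0.002 m and z of pen in the frame of jig between 0.026 and 0.036 m and distance of pen from where it was at the start of the episode below 0.02 m); the arm keeps its last pose, push and grip.
It fails at once if the red stop button is pressed (2 mm or more) (value of joint stop_button above 0.002 m).
It fails at once if the rocker is tipped on before the lever is down (value of joint rocker above 0.2 rad and value of joint clamp below 0.45 rad).
It fails at once if the air button is pressed before the lever is down and the rocker on (value of joint air_button above 0.003 m and (value of joint clamp below 0.45 rad or value of joint rocker below 0.25 rad)).
It fails at once if the pen is lifted or shoved out of its cradles (z of pen in the frame of jig above 0.042 m or distance of pen from where it was at the start of the episode above 0.03 m).
It fails at once if a bystander is moved more than 30 mm, lifted or knocked over (distance of any of bottle_red, bottle_white, tape_brown, tape_green, ink_jar, screwdriver from where it was at the start of the episode above 0.03 m or height (world z) of any of bottle_red, bottle_white, tape_brown, tape_green, ink_jar, screwdriver above 0.03 m or angle between any of bottle_red, bottle_white, tape_brown, tape_green, ink_jar's own z axis and vertical above 0.5 rad).
It also fails if it takes over 48 s, if anything falls off the work surface, if the arm or the gripper's body presses on something with over 40 N, if the wrist force passes 120 N, or if a joint passes its speed limit or range.

## Working session

There is one attempt and no reset: what is moved stays moved. The work goes in short steps, Python scripts to look and compute and a tool call to move; the robot and the scene stay as the last step left them, time stands still between calls to the robot, and variables do not carry over. Pictures are saved under pics/ and viewed, at most 10 in all, crops included, and the job is handed in when it is done.

Besides the shell and the picture viewer there is one more tool, called after "Emit:" as a command line: name --argument value ..., lists and objects as JSON in quotes. jog_arm: Moves the arm, as the interface text tells. Its arguments: {"type":"object","properties":{"motion":{"type":"array","items":{"type":"number"}},"gripper":{"type":"number"},"newtons":{"type":"number"}},"required":["motion"]}

```bash
mkdir -p pics
cat > h.py <<'E'
import numpy as np, cv2
from bench import arm, camera, camera_params, ticket
def save(n,img): cv2.imwrite('pics/'+n,img[:,:,::-1])
def ray(p,u,v):
    f=200/np.tan(np.radians(p['fov_y'])/2); R=np.array(p['R']);t=np.array(p['t'])
    d=R.T@np.array([(u-p['cx'])/f,(v-p['cy'])/f,1]); return -R.T@t,d/np.linalg.norm(d)
def onz(p,u,v,z):
    c,d=ray(p,u,v); return c+d*(z-c[2])/d[2]
def tri(p1,a,p2,b):
    c1,d1=ray(p1,*a);c2,d2=ray(p2,*b)
    s=np.linalg.lstsq(np.c_[d1,-d2],c2-c1,rcond=None)[0]
    x,y=c1+s[0]*d1,c2+s[1]*d2
    return (x+y)/2,np.linalg.norm(x-y)
def proj(p,X):
    f=200/np.tan(np.radians(p['fov_y'])/2); q=np.array(p['R'])@X+p['t']; return f*q[0]/q[2]+p['cx'],f*q[1]/q[2]+p['cy']
E
python3 - <<'E'
from h import *
for n in ('scene','side'):
    i=camera(n); save(n+'0.png',i); np.save(n+'.npy',i); p=camera_params(n); print(n,p['fov_y'],p['cx'],p['cy'],-np.array(p['R']).T@p['t'],np.array(p['R']).round(3).tolist())
s=arm.read_state(); print(s['tool_pos'],s['eef_rot'],s['time_s'])
E
```

```text
scene 52.00865442600447 325.0227120669676 197.3788712324408 [1.20649921 0.01571654 0.86722912] [[-0.057, 0.998, 0.019], [0.731, 0.054, -0.68], [-0.68, -0.025, -0.733]]
side 44.88232171606495 318.24441411857697 215.06895372799812 [-0.22590164 -1.00876629  1.05226525] [[0.807, -0.59, -0.01], [-0.369, -0.491, -0.789], [0.461, 0.641, -0.614]]
[0.18732681 0.51689027 0.23076935] [ 1.73004061e-01  9.84920960e-01 -5.08236311e-04 -1.97803435e-04] 0.1
```

View pics/scene0.png

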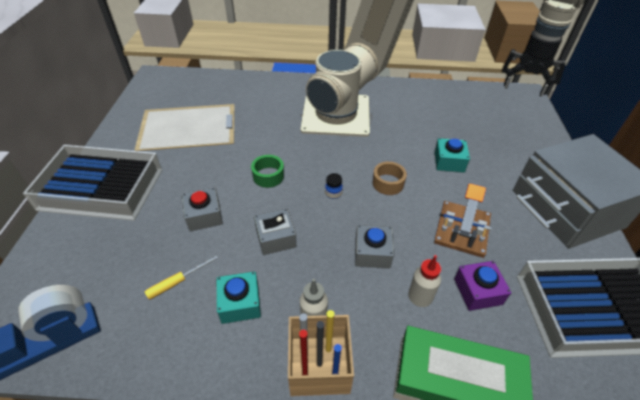

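View pics/side0.png

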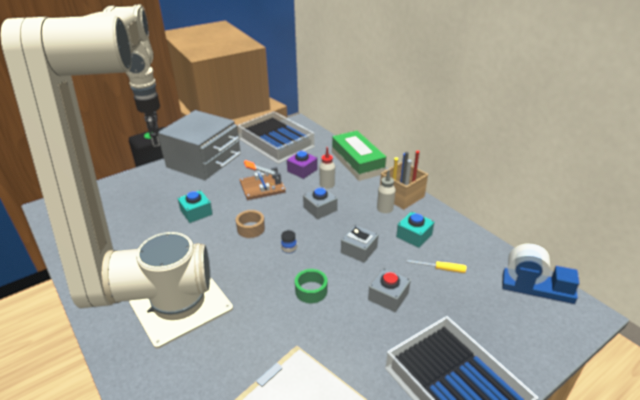

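Scene view: there are four blue buttons. The turquoise ones are at (454,145) and (236,288), the purple one at (487,276) and the grey one at (376,237). The grey box fits air_box; in the side view it is at (320,194). The red stop is at (200,199), the rocker at (272,222) and the orange pad at (476,192). I'll confirm in an enlarged crop and measure.

```bash
cat > m.py <<'E'
from h import *
I={n:np.load(n+'.npy') for n in ('scene','side')}; P={n:camera_params(n) for n in I}
def blob(n,lo,hi,near,r=18):
    h=cv2.cvtColor(I[n],cv2.COLOR_RGB2HSV); m=cv2.inRange(h,np.array(lo),np.array(hi))
    k=np.zeros_like(m); cv2.circle(k,near,r,255,-1); m&=k
    c,l,s,ce=cv2.connectedComponentsWithStats(m); j=1+np.argmax(s[1:,4]); return ce[j],s[j].tolist()
def both(name,lo,hi,a,b,r=18):
    A,sa=blob('scene',lo,hi,a,r);B,sb=blob('side',lo,hi,b,r)
    X,e=tri(P['scene'],A,P['side'],B); print(name,A.round(1),sa,B.round(1),sb,X.round(4),'gap',round(e,4)); return X
E
python3 - <<'E'
from m import *
both('blue',(105,120,40),(125,255,255),(376,237),(320,194))
both('red',(0,150,80),(8,255,255),(200,199),(391,281))
both('orange',(5,150,120),(20,255,255),(476,192),(249,164),16)
both('redspout',(0,150,80),(8,255,255),(430,268),(327,155))
both('ink',(105,120,40),(125,255,255),(334,187),(288,240))
g=lambda n,x,y,w,h,k:cv2.resize(I[n][y:y+h,x:x+w],None,fx=k,fy=k,interpolation=cv2.INTER_CUBIC)
a=g('scene',250,170,260,100,3);b=g('side',220,140,260,100,3)
save('crop.png',np.vstack([a,b]))
E
```

```text
blue [375.2 235.2] [367, 228, 18, 16, 222] [319.7 191.6] [314, 188, 12, 8, 75] [0.5897 0.1171 0.0756] gap 0.0025
red [198.5 197.4] [191, 192, 16, 12, 151] [390.1 277.7] [383, 273, 15, 10, 110] [ 0.4983 -0.3415  0.0761] gap 0.0026
orange [475.  192.3] [466, 185, 19, 16, 205] [249.4 164.8] [245, 161, 10, 9, 52] [0.4578 0.3737 0.1081] gap 0.0031
redspout [430.2 268.4] [421, 257, 19, 22, 287] [326.7 158.2] [322, 155, 10, 7, 52] [0.7039 0.2283 0.1164] gap 0.0028
ink [333.5 188.4] [326, 184, 16, 9, 101] [288.6 243.7] [282, 240, 14, 7, 61] [0.3839 0.0082 0.0182] gap 0.0035
```

View pics/crop.png

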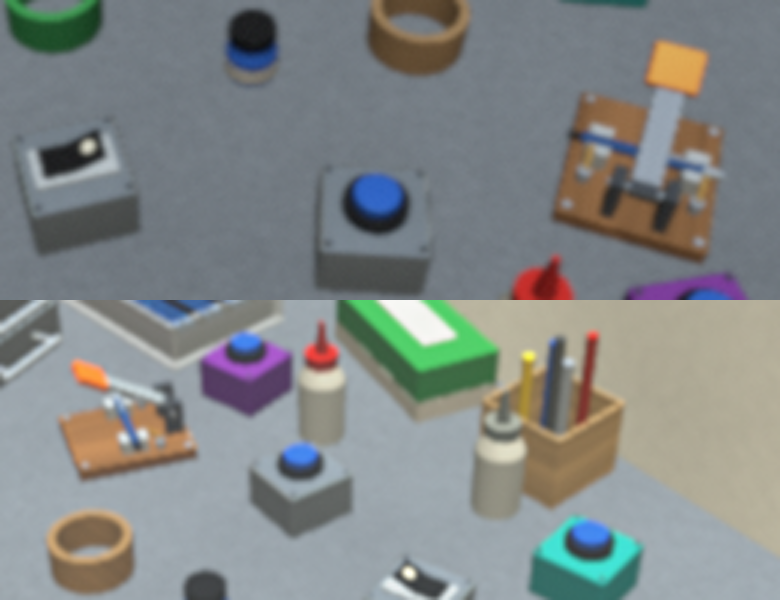

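Crop: the grey box with the blue button is at scene (376,237). The rocker's white dot is at about scene (279,219), on the box's +y side. The lever is raised over the pen, with the grip pad toward the robot. Next I measure the jig axis, rocker and box centres.

Run:
```python
from m import *
s,d=P['scene'],P['side']
c=lambda x,y:(250+x/3,170+y/3)
e=lambda x,y:(220+x/3,140+(y-300)/3)
J=[onz(s,*c(*q),.018) for q in [(585,93),(723,125),(705,248),(557,213)]]
print('jig corners',[j[:2].round(3) for j in J],'ctr',np.mean(J,0).round(4),'sides',[np.linalg.norm(J[i]-J[i-1]).round(3) for i in range(4)])
x=(J[3]+J[2]-J[0]-J[1]);yaw=np.arctan2(x[1],x[0]);print('yaw',yaw)
ex=np.array([np.cos(yaw),np.sin(yaw),0]);C=np.mean(J,0)
print('pad raised pred',(C-.035*ex).round(4),'down',(C-.055*ex).round(4))
o,_=blob('scene',(5,150,120),(20,255,255),(476,192),16); print('pad scene @z.111',onz(s,*o,.111).round(4))
print('lever hinge end',onz(s,*c(648,190),.055).round(4))
# rocker
A,sa=blob('scene',(0,0,170),(179,90,255),(279,219),6);B,sb=blob('side',(0,0,170),(179,90,255),(356,231),6)
print('dot',A,sa,B,sb,tri(s,A,d,B))
K=[onz(s,*c(*q),.060) for q in [(15,135),(112,120),(139,187),(37,211)]]
print('swbox',[k[:2].round(3) for k in K],np.mean(K,0).round(4),[np.linalg.norm(K[i]-K[i-1]).round(3) for i in range(4)])
y=K[1]+K[2]-K[0]-K[3];print('y dir',y/np.linalg.norm(y))
L=[onz(s,*c(*q),.060) for q in [(318,165),(430,170),(428,262),(316,253)]]
print('airbox',[k[:2].round(3) for k in L],np.mean(L,0).round(4))
b,_=blob('scene',(105,120,40),(125,255,255),(376,237));b2,_=blob('side',(105,120,40),(125,255,255),(320,194));print('btn',onz(s,*b,.080),onz(d,*b2,.080))
from scipy.spatial.transform import Rotation as R
S=arm.read_state();M=R.from_quat(S['eef_rot']).as_matrix();print(M.round(3).tolist())
# tool turn to align tool y with jig y
```

```text
jig corners [array([0.408, 0.326]), array([0.439, 0.448]), array([0.58 , 0.402]), array([0.552, 0.282])] ctr [0.4945 0.3645 0.018 ] sides [np.float64(0.15), np.float64(0.126), np.float64(0.148), np.float64(0.124)]
yaw -0.3062128160099921
pad raised pred [0.4611 0.3751 0.018 ] down [0.4421 0.3811 0.018 ]
pad scene @z.111 [0.4591 0.3738 0.111 ]
lever hinge end [0.5504 0.3498 0.055 ]
dot [279.11111111 218.33333333] [278, 217, 3, 4, 9] [355.71428571 230.5       ] [354, 229, 4, 4, 14] (array([ 0.55397662, -0.12286596,  0.07575082]), np.float64(0.0032324764962405133))
swbox [array([ 0.533, -0.188]), array([ 0.51 , -0.107]), array([ 0.582, -0.076]), array([ 0.612, -0.156])] [ 0.5592 -0.1315  0.06  ] [np.float64(0.085), np.float64(0.084), np.float64(0.078), np.float64(0.086)]
y dir [-3.15570154e-01  9.48902249e-01  6.55210770e-16]
airbox [array([0.547, 0.072]), array([0.546, 0.167]), array([0.64, 0.16]), array([0.638, 0.071])] [0.5927 0.1175 0.06  ]
btn [0.59206238 0.11752438 0.08      ] [0.58614159 0.11038701 0.08      ]
[[-0.94, 0.341, -0.001], [0.341, 0.94, -0.001], [0.0, -0.001, -1.0]]
```

Emit:
jog_arm --motion '[-0.2, -0.03, 0, 0, -0.5, -0.07, 0, 0, -0.8, -0.1, 0, 0, -1, -0.13, 0, 0, -1, -0.13, 0, 0]' --gripper 0

```text
time_s: 0.72
tool_pos: [0.3233, 0.4466, 0.2307]
eef_rot: [0.174, 0.985, -0.0, -0.0]
ft_force: [-0.4, 0.6, -0.2]
width: -0.0002
gripper_force: 0.0
```

Emit:
jog_arm --motion '[-0.3, -0.04, 0, 0, -0.6, -0.1, 0, 0, -0.85, -0.14, 0.1, 0, -0.96, -0.14, 0.25, 0, -0.96, -0.14, 0.37, 0, -0.96, -0.14, 0.37, 0]'

```text
time_s: 1.48
tool_pos: [0.4488, 0.3788, 0.1744]
eef_rot: [0.173, 0.985, -0.001, -0.001]
ft_force: [0.6, 0.2, 0.5]
width: -0.0001
gripper_force: 0.0
```

Run:
```python
from h import *
s=arm.read_state(); print(s['tool_pos'],s['eef_rot'],s['time_s'],s['width'])
p=camera_params('wrist'); i=camera('wrist'); save('w1.png',i)
for n,X in (('pad raised',[.459,.374,.113]),('tcp',s['tool_pos'])): print(n,proj(p,np.array(X)))
```

```text
[0.44884993 0.3788349  0.17441173] [ 1.72824274e-01  9.84951385e-01 -9.75634339e-04 -1.25983748e-03] 1.475 -0.00013454146435962216
pad raised (np.float64(317.0215821610461), np.float64(238.38023902220255))
tcp (np.float64(318.6506631594657), np.float64(269.8607275002166))
```

View pics/w1.png

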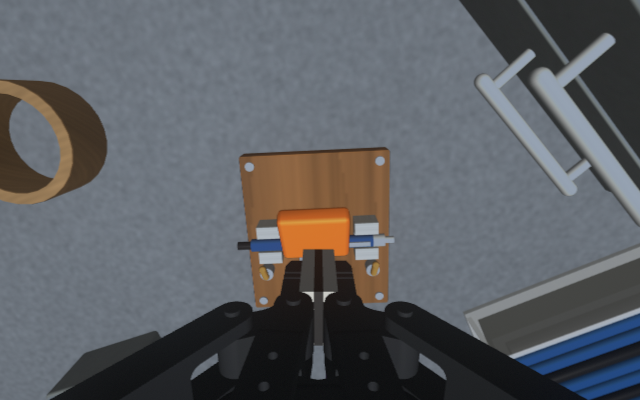

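The wrist view shows the orange pad at (315,232), below and in line with the shut fingertips (318). Now I press down along the arc.

Emit:
jog_arm --motion '[0, 0, 0.15, 0, 0, 0, 0.3, 0, 0, 0, 0.38, 0, 0.01, 0, 0.46, 0, 0.02, 0, 0.54, 0, 0.03, 0, 0.62, 0, 0.04, 0, 0.7, 0, 0.05, 0, 0.76, 0, 0.05, 0, 0.8, 0, 0.05, 0, 0.8, 0, 0.05, 0, 0.8, 0]'

```text
time_s: 2.9
tool_pos: [0.4429, 0.3814, 0.0568]
eef_rot: [0.173, 0.985, 0.0, 0.0]
ft_force: [-4.9, -0.8, 13.3]
width: 0.0005
gripper_force: 6.3
```

The lever is at its stop (z 0.057, 13 N). Lift and go to the switch.

Emit:
jog_arm --motion '[0, 0, -0.2, 0, 0, 0, -0.5, 0, 0, 0, -0.8, 0, -0.15, -0.25, -0.8, 0, -0.35, -0.55, -0.8, 0, -0.62, -0.93, -0.8, 0]'

```text
time_s: 3.65
tool_pos: [0.481, 0.2245, 0.1757]
eef_rot: [0.172, 0.985, -0.0, 0.0]
ft_force: [1.0, 0.7, -0.1]
width: -0.0
gripper_force: 0.0
```

Emit:
jog_arm --motion '[-0.2, -0.3, 0, 0, -0.4, -0.6, 0, 0, -0.62, -0.93, 0, 0]'

```text
time_s: 4.03
tool_pos: [0.521, 0.0611, 0.1757]
eef_rot: [0.173, 0.985, -0.0, 0.0]
ft_force: [0.4, 0.8, -0.2]
width: 0.0001
gripper_force: 0.0
```

Emit:
jog_arm --motion '[-0.2, -0.3, 0, -0.3, -0.4, -0.6, 0, -0.6, -0.55, -0.8, 0, -0.9, -0.62, -0.93, 0, -1, -0.62, -0.93, 0, -1]'

```text
time_s: 4.65
tool_pos: [0.5607, -0.1016, 0.1752]
eef_rot: [-0.086, 0.996, 0.0, -0.0]
ft_force: [0.7, -0.0, 0.3]
width: 0.0002
gripper_force: 0.0
```

Run:
```python
from h import *
s=arm.read_state(); print(s['tool_pos'],s['eef_rot'],s['time_s'])
p=camera_params('wrist'); i=camera('wrist'); np.save('w2.npy',i); np.save('w2p.npy',p,allow_pickle=True)
g=camera('scene'); np.save('scene.npy',g)
k=cv2.resize(g[150:260,400:520],None,fx=3,fy=3); o=np.zeros((400,1000,3),np.uint8); o[:,:640]=i; o[:330,640:]=k
save('w2.png',cv2.resize(o,(800,320)))
```

```text
[ 0.56069643 -0.10157483  0.17516381] [-8.64955670e-02  9.96252169e-01  2.34337395e-05 -3.63804583e-04] 4.65
```

View pics/w2.png

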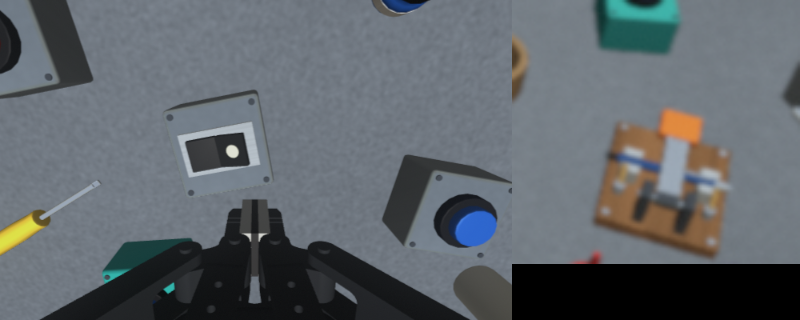

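The right panel shows the lever down. In the wrist view (0.8 scale) the dot is at (232,151), the rocker is centred at about (218,153), and the box's top corners are at (165,108), (257,92), (271,182) and (184,195).

Run:
```python
from m import *
p=np.load('w2p.npy',allow_pickle=True).item(); w=lambda x,y:(x/.8,y/.8)
I['w']=np.load('w2.npy'); P['w']=p
K=[onz(p,*w(*q),.060) for q in [(165,108),(257,92),(271,182),(184,195)]]
print('swbox',[k[:2].round(3) for k in K],np.mean(K,0).round(4),[np.linalg.norm(K[i]-K[i-1]).round(3) for i in range(4)])
y=K[1]+K[2]-K[0]-K[3];y/=np.linalg.norm(y);C=np.mean(K,0);print('y',y,'on pt',C+.017*y)
D,sd=blob('w',(0,0,190),(179,60,255),(290,189),14);print(D,sd)
A=(279.1,218.3);print('dot tri',tri(P['scene'],A,p,D),'z.076',onz(p,*D,.076))
A,_=blob('w',(105,120,40),(125,255,255),(590,283),30);print('air btn',onz(p,*A,.080),A)
q,_=blob('scene',(105,120,40),(125,255,255),(376,237));print(tri(P['scene'],q,p,A))
```

```text
swbox [array([ 0.529, -0.189]), array([ 0.501, -0.109]), array([ 0.583, -0.081]), array([ 0.611, -0.164])] [ 0.5559 -0.1357  0.06  ] [np.float64(0.086), np.float64(0.084), np.float64(0.087), np.float64(0.087)]
y [-0.33025395  0.94389212  0.        ] on pt [ 0.55032173 -0.11969638  0.06      ]
[289.98265896 188.88439306] [283, 182, 15, 15, 173]
dot tri (array([ 0.55350586, -0.12212041,  0.07677615]), np.float64(0.0011817287280485563)) z.076 [ 0.55381327 -0.12273311  0.076     ]
air btn [0.58633609 0.11350592 0.08      ] [590.18467499 282.38699957]
(array([0.58839295, 0.11817602, 0.07517382]), np.float64(6.506370643453463e-05))
```

Emit:
jog_arm --motion '[0.04, -0.05, 0.15, 0, 0.08, -0.09, 0.35, 0, 0.08, -0.09, 0.52, 0, 0.08, -0.09, 0.6, 0, 0.08, -0.09, 0.66, 0, 0.08, -0.09, 0.7, 0, 0.08, -0.09, 0.72, 0, 0.08, -0.09, 0.72, 0, 0.08, -0.09, 0.72, 0]'

```text
time_s: 5.88
tool_pos: [0.5516, -0.1149, 0.0698]
eef_rot: [-0.088, 0.996, -0.0, 0.001]
ft_force: [-5.3, 6.5, 17.3]
width: 0.0002
gripper_force: 8.6
```

Rocker is at its on level (z 0.070, 17 N). Lift straight up, check, and go above the air button.

Emit:
jog_arm --motion '[0, 0, -0.2, 0, 0, 0, -0.4, 0, 0, 0, -0.6, 0, -0.1, 0.3, -0.6, 0, -0.2, 0.6, -0.6, 0, -0.25, 0.74, -0.6, 0]'

```text
time_s: 6.62
tool_pos: [0.5691, 0.0022, 0.1583]
eef_rot: [-0.088, 0.996, -0.0, 0.001]
ft_force: [-0.3, -0.0, 0.4]
width: 0.0001
gripper_force: 0.0
```

Emit:
jog_arm --motion '[-0.1, 0.3, 0, 0, -0.2, 0.6, 0, 0, -0.25, 0.74, 0, 0, -0.25, 0.74, 0, 0]'

```text
time_s: 7.12
tool_pos: [0.5865, 0.1172, 0.1578]
eef_rot: [-0.089, 0.996, -0.0, 0.0]
ft_force: [0.6, -0.1, -0.4]
width: 0.0002
gripper_force: 0.0
```

Run:
```python
from h import *
s=arm.read_state(); print(s['tool_pos'],s['eef_rot'],s['time_s'])
i=camera('wrist'); g=camera('scene'); d=camera('side')
k=cv2.resize(g[190:270,240:310],(350,400)); d=cv2.resize(d[215:265,325:395],None,fx=5,fy=5)
o=np.zeros((650,990,3),np.uint8); o[:400,:640]=i; o[:400,640:]=k; o[400:,:350]=d
save('w3.png',cv2.resize(o,(800,525)))
```

```text
[0.58647903 0.11724851 0.15781709] [-8.87942281e-02  9.96049953e-01 -2.13146558e-04  1.77337783e-04] 7.125
```

View pics/w3.png

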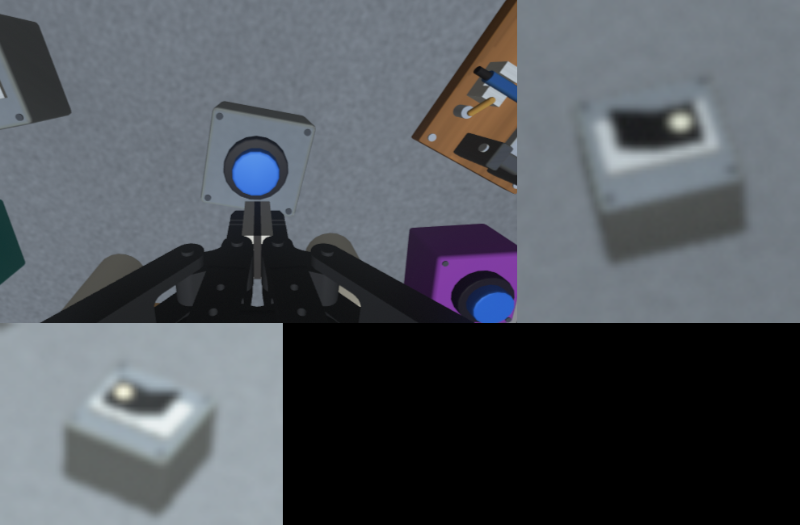

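The wrist view shows the blue button at (256,172), 0.8 scale, directly ahead of the fingertips. The rocker crops look flipped, but I'll check numerically by the dot's height.

Run:
```python
from m import *
W={n:I[n] for n in I}
old=np.array(I['side'])
for n in ('scene','side'): I[n]=camera(n)
A,sa=blob('scene',(0,0,170),(179,90,255),(280,219),6);B,sb=blob('side',(0,0,170),(179,90,255),(356,231),6)
print('now',A,sa,B,sb,tri(P['scene'],A,P['side'],B))
p=camera_params('wrist'); I['w']=camera('wrist')
b,s=blob('w',(105,120,40),(125,255,255),(320,215),50);print('btn',b,s,onz(p,*b,.082))
g=lambda a:cv2.resize(a[215:265,325:395],None,fx=5,fy=5,interpolation=cv2.INTER_CUBIC)
save('cmp.png',np.hstack([g(old),g(I['side'])]))
```

```text
now [279.8 220. ] [278, 219, 4, 3, 10] [355.62222222 228.93333333] [350, 226, 12, 8, 45] (array([ 0.55857974, -0.11910679,  0.07648056]), np.float64(7.342829254066557e-06))
btn [319.76154126 213.69611051] [291, 185, 59, 58, 2751] [0.58613138 0.11645844 0.082     ]
```

View pics/cmp.png

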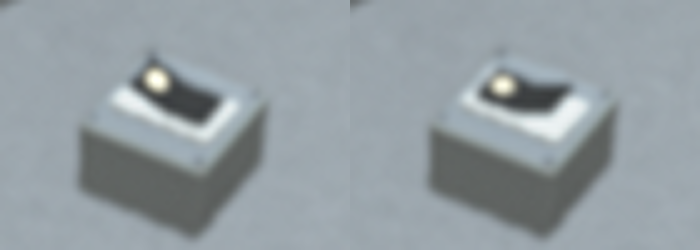

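Before and after confirm it: the off half is now raised and the dot half lies level, so the rocker is on. The button centre, (0.586, 0.116), is right under the TCP. Press and hold.

Emit:
jog_arm --motion '[0, 0, 0.15, 0, 0, 0, 0.3, 0, 0, 0, 0.42, 0, 0, 0, 0.5, 0, 0, 0, 0.54, 0, 0, 0, 0.56, 0, 0, 0, 0.56, 0, 0, 0, 0.56, 0, 0, 0, 0.56, 0, 0, 0, 0.56, 0]'

```text
time_s: 8.68
tool_pos: [0.5862, 0.1156, 0.0759]
eef_rot: [-0.088, 0.996, -0.001, 0.001]
ft_force: [-6.5, -3.5, 16.1]
width: 0.0001
gripper_force: 7.9
```

The button is all the way in (z 0.076, 16 N), so I'm handing in while holding it.

```bash
python3 -c "
from bench import ticket
print(ticket.sign_off())"
```

```text
the job is handed in; nothing more can be done
None
```

I pressed the lever down, tipped the rocker on, and handed the job in with the fingertips holding the blue air button fully in (z 0.076 m, 16 N); the sign-off gave no verdict.

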